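# Drop the filter into the barrel and lock it with the retaining ring

### The job

Drop the small glass-topped filter puck flat into the round well of the aluminium barrel. Then set the retaining ring that has two ears down into the barrel on top of it, with its ears in the two open gaps between the barrel's hooks, and give it a quarter turn (either way) so that both ears end fully under the hooks; leave it there, lying flat.

Things in the scene. Friction and masses are not known exactly. Their poses are not given: they have to be found in the camera images.
- housing: Upright aluminium barrel, 114 mm diameter, 71 mm high to its rim, fixed on a dark 130 mm square plate; yaw varies. Origin: centre of the underside, on the table. Two steel hooks (flat arcs) on its +x and -x sides, each spanning 40 deg either side of that axis, reach in to 38 mm from the barrel's axis; undersides at 65, tops at 71 mm height. The open gaps are centred on its +y and -y sides.
- ledge (a point): Centre of the flat ledge inside the barrel, 53 mm above its origin, same axes; the opening above the ledge is 106 mm wide (76 mm between hooks). In the ledge's middle is a round well, 48 mm diameter, 17 mm deep, for the filter. Fingers holding the filter should stay above the barrel's rim and let it fall in, about 35 mm.
- filter: Filter: dark steel puck with a glass top, 33 mm diameter, 16 mm tall, 35 to 65 g, lying flat on the table. Origin: centre of its underside. Grip its round side. In the well it has 7 mm clearance all round; its top is then 1 mm below the ledge. (A 55 mm puck nearby does not fit.)
- ring: Steel retaining ring, 105 to 200 g, on the table. Origin: centre of its underside. Flange 64 mm diameter, 6 mm thick, with two like ears, 20 mm wide, along its +x and -x out to 47 mm from the centre; above it a tube, 42 mm outside diameter, top at 45 mm: grip that near the top, at any yaw. Seated, the flange lies on the ledge; locked when its x is along the barrel's x. (Not the ring without ears.)
Mind the look-alikes: they are no part of the job. Of the things that look like the housing, the largest one is meant.

How it is judged:
On the way, in this order (a step that is already met when the one before it is completed fails the run):
1. the filter lies flat in the barrel's well, ring not yet in (horizontal distance between filter and housing below 0.01 m and z of filter in the frame of housing below 0.039 m and angle between filter's own z axis and vertical below 0.15 rad and horizontal distance between ring and housing above 0.05 m), for 0.2 s.
2. the ring is down in the barrel with its ears in the gaps (horizontal distance between ring and housing below 0.012 m and z of ring in the frame of housing below 0.06 m and angle between the x axis of ring and the x axis of housing, either way round above 0.6 rad), for 0.1 s.
At the end, for the whole second after the job is handed in: Filter flat (0.15 rad) on the well's floor (within 3 mm), within 10 mm of the barrel's axis; ring flat (0.12 rad) on the ledge (within 4 mm), within 12 mm of the axis, its x axis within 0.48 rad of the barrel's x axis, either way round; both at rest (horizontal distance between filter and housing below 0.01 m and z of filter in the frame of housing below 0.039 m and angle between filter's own z axis and vertical below 0.15 rad and horizontal distance between ring and housing below 0.012 m and z of ring in the frame of housing below 0.057 m and angle between ring's own z axis and vertical below 0.12 rad and angle between the x axis of ring and the x axis of housing, either way round below 0.48 rad and linear speed of each of ring, filter below 0.02 m/s); the robot touches nothing.
It also fails if it takes over 50 s, if anything falls off the work surface, if the arm or the gripper's body presses on something with over 40 N, if the wrist force passes 120 N, or if a joint passes its speed limit or range.

### The arm

A 6-joint arm with a two-finger parallel gripper is mounted at the origin on the work surface. World frame = base frame: x ahead of the robot, y to its left, z up, the work surface at z = 0. Lengths are in m, angles in rad, forces in N, time in s.
With the tool pointing down it reaches from about 0.35 to 0.875 m from the base axis. Payload 4.2 kg.
Tool frame: the origin (TCP) lies between the finger pads; the fingertips stand 11 mm ahead of it and the grasp point (between the pads) lies 8 mm behind it (arm.tip_reach is the z of the fingertips in the tool frame, in m); z points along the fingers, y is the line along which they close (so a half turn about z gives the same grasp; the last joint's range is limited). The gripper opens to 85 mm and grips with 20 to 120 N. Pads are 22 mm wide; open, the fingers measure 114 mm over their backs; the gripper's body (76 mm by 85 mm) begins 54 mm behind the grasp point. The pads swing forward as they close: fully open they stand 13 mm farther back than shut.
Start: joints at [1.421, 0.385, 0.008, 0, -1.194, -0.259], TCP at [0.248, 0.573, 0.242] pointing down, gripper open.
Joint ranges: [-3.14, 3.14], [-1.21, 2.06], [-1.07, 1.41], [-3.16, 2.05], [-2.99, -0.16], [-3.1, 3.1]. Speed limits (rad/s): [2.79, 2.79, 3.14, 3.14, 3.14, 3.14].

### API

Orientations are given as a 3x3 rotation matrix whose columns are the frame's x, y, z axes.
In Python, from bench import arm gives the robot as it stands.
- The arm moves only by the tool apply_moves, never from a script. Its argument "increments" is a list of rows, each a list of 2 entries, a list of its own where there are three numbers: the shift along the tool's x, y, z in mm, then the turn, a rotation vector about the tool's x, y, z in degrees. A call has 1 to 12 rows; each row shifts and turns the commanded pose from where the row before left it, along the tool's axes as they then stand; what a row does not reach is not made up. A row lasts 1/12 s, in which the tool goes at most 41.7 mm and 7.16 degrees, less where a joint would pass 70% of its speed; a pose out of reach is approached as far as the arm can. A call is refused whole if a number of a shift passes 41.7 or a number of a turn 7.16, either way. A call with a gripper value outside its range is refused whole. "claw" is the closure, from -1 (fully open) to 1 (shut), set as the call begins (left out, the last holds). The fingers move at their own pace and stop on an object; "force" is the grip in N (left out, the last holds). Time passes only in rows, so rows that do not move let the fingers close. It gives the time, the measured TCP pose, the force, the opening and the grip force at its end, in the units of the state.
- arm.read_state(): the state, without advancing time (a new reading comes with each control period).
- arm.snapshot(name): name is "side" or "top" or "wrist"; returns the picture (384x512x3 uint8, red, green, blue); there is no depth.
- arm.camera_info(name): a dict with "K" (3x3 intrinsics, pixels), "R" (3x3) and "t" (3): a world point X has camera coordinates R X + t; the wrist camera has in their place "T_tool_cam" (4x4, takes a point from camera to tool coordinates, whose origin is the TCP and whose axes are the flange's). Camera axes: x right, y down, z forward; pixel columns grow to the right and rows downward; lengths in m; the calibration is good to about 2 mm. A picture is of the moment at which its call begins: read the wrist's pose just before it. camera_info takes no time and is no camera call.
- arm.hand_in(): hands the job in; it is judged then, once.
The state is a dict: "t": time; "joint_pos": joint angles; "joint_vel": joint speeds; "effort": joint torques, N m; "ee_pos": TCP position; "tool_rot": TCP orientation; "contact_force": force on the tool from outside, world axes, zero at the start; "moment": the same for the moment, N m; "gripper_width": opening from 0.0 (shut) to 1.0 (fully open); "grasp_force": force on a finger pad.
Only numpy, scipy, OpenCV 4.12 (cv2) and the standard library are available. Lean on these libraries where they do the work, as an engineer would, in place of code of your own. Each camera call takes 0.05 s, during which the arm holds its last target. There are 200 camera calls.

## Working session

There is one attempt and no reset: what is moved stays moved. The work goes in short steps, Python scripts to look and compute and a tool call to move; the robot and the scene stay as the last step left them, time stands still between calls to the robot, and variables do not carry over. Pictures are saved under pics/ and viewed, at most 10 in all, crops included, and the job is handed in when it is done.

Besides the shell and the picture viewer there is one more tool, called after "Emit:" as name(argument=value, ...) on one line, values as JSON. apply_moves: Moves the arm, as the interface text tells. Its arguments: {"type":"object","properties":{"increments":{"type":"array"},"claw":{"type":"number"},"force":{"type":"number"}},"required":["increments"]}

```bash
ls; mkdir -p pics; python3 - <<'E'
from bench import arm
import cv2,numpy as np
np.set_printoptions(precision=4,suppress=True)
for n in("top","side"):
    cv2.imwrite(f"pics/{n}0.png",cv2.resize(arm.snapshot(n)[...,::-1],(800,600),interpolation=cv2.INTER_CUBIC))
    print(n,arm.camera_info(n))
s=arm.read_state();print(s)
print(arm.camera_info("wrist"),arm.tip_reach)
E
```

```text
pics
top {'K': array([[428.9784,   0.    , 256.5924],
       [  0.    , 428.9784, 191.5205],
       [  0.    ,   0.    ,   1.    ]]), 'R': array([[-0.0225, -0.9997, -0.0052],
       [-0.9783,  0.0231, -0.2061],
       [ 0.2061,  0.0004, -0.9785]]), 't': array([0.0104, 0.4914, 1.0541])}
side {'K': array([[395.6304,   0.    , 256.0855],
       [  0.    , 395.6304, 202.2057],
       [  0.    ,   0.    ,   1.    ]]), 'R': array([[-0.7592, -0.6508, -0.0094],
       [-0.4829,  0.573 , -0.6622],
       [ 0.4364, -0.4982, -0.7492]]), 't': array([0.3876, 0.2827, 0.6839])}
{'t': 0.1, 'joint_pos': array([ 1.4206,  0.3855,  0.0068, -0.0004, -1.194 , -0.2586]), 'joint_vel': array([ 0.0001, -0.0011,  0.0038,  0.0004, -0.0004,  0.0015]), 'effort': array([ -0.0002, -39.3318,  18.893 ,   4.1979,  -0.0026,   0.    ]), 'ee_pos': array([0.2482, 0.573 , 0.2413]), 'tool_rot': array([[ 0.9175, -0.3977, -0.0007],
       [-0.3977, -0.9175, -0.0019],
       [ 0.0001,  0.002 , -1.    ]]), 'contact_force': array([-0.5427, -0.6804, -0.4326]), 'moment': array([0.0263, 0.0562, 0.0003]), 'grasp_force': 0.0, 'gripper_width': 1.0043837490726724}
{'K': array([[290.1906,   0.    , 256.0728],
       [  0.    , 290.1906, 185.7222],
       [  0.    ,   0.    ,   1.    ]]), 'T_tool_cam': array([[-0.0005, -0.9579, -0.2872,  0.074 ],
       [ 1.    , -0.0008,  0.0011,  0.0013],
       [-0.0013, -0.2872,  0.9579, -0.1321],
       [ 0.    ,  0.    ,  0.    ,  1.    ]])} 0.011
```

View pics/top0.png

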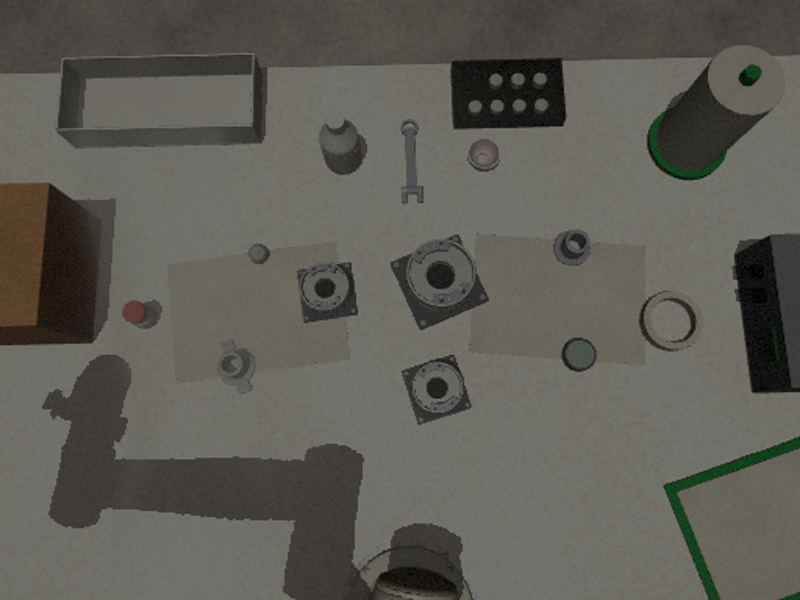

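View pics/side0.png

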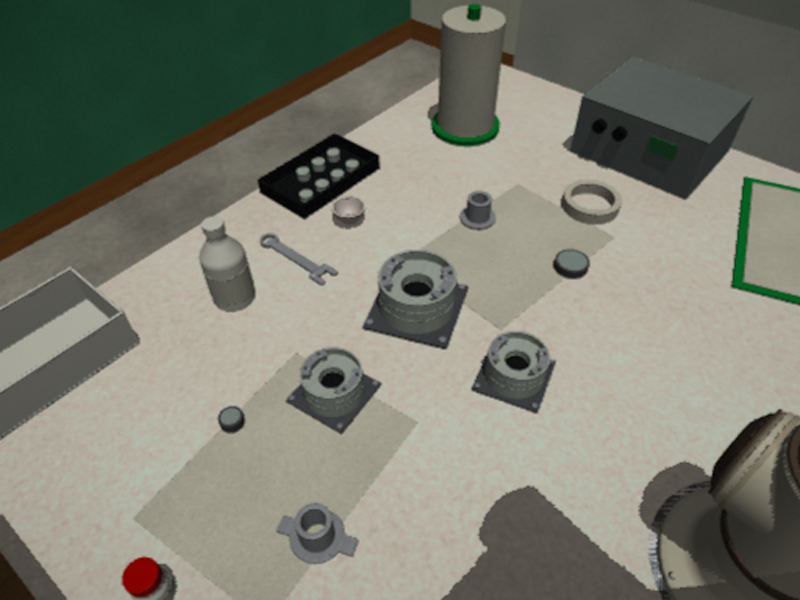

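Candidates in the top view (800x600):
- **Filter:** the small puck at (259,253) or the 55 mm puck at (579,354). I choose the small one.
- **Housing:** (440,278) is the largest; (326,290) and (437,388) are smaller. I choose (440,278).
- **Ring:** eared at (235,367), or earless at (572,246). I choose the eared one.

Next is a close crop to check these.

```bash
cat > h.py <<'E'
import numpy as np,cv2
from bench import arm
np.set_printoptions(precision=4,suppress=True)
def ray(n,uv,z):
    c=arm.camera_info(n);R,t=c["R"],c["t"]
    d=R.T@np.linalg.solve(c["K"],[*uv,1]);o=-R.T@t
    return o+d*(z-o[2])/d[2]
def proj(n,X):
    c=arm.camera_info(n);p=(c["K"]@(c["R"]@np.atleast_2d(X).T+c["t"][:,None]));return (p[:2]/p[2]).T
def wcam(s):
    T=np.eye(4);T[:3,:3]=s["tool_rot"];T[:3,3]=s["ee_pos"];return T@arm.camera_info("wrist")["T_tool_cam"]
def wray(s,uv,z):
    T=wcam(s);d=T[:3,:3]@np.linalg.solve(arm.camera_info("wrist")["K"],[*uv,1]);o=T[:3,3]
    return o+d*(z-o[2])/d[2]
E
python3 - <<'E'
from h import *
im=arm.snapshot("top")[...,::-1]
def crop(x,y,w,h,s): 
    c=im[y:y+h,x:x+w]; return cv2.resize(np.clip(c*1.7,0,255).astype(np.uint8),(w*s,h*s),interpolation=cv2.INTER_CUBIC)
a=crop(245,145,72,70,7) # 504x490
b=crop(130,210,40,48,6) # 240x288
c=crop(150,147,32,30,6) # 192x180
o=np.zeros((490,760,3),np.uint8);o[:490,:504]=a;o[:288,510:750]=b;o[300:480,510:702]=c
cv2.imwrite("pics/c1.png",o)
s=.64
for nm,u,z in(("f",(259,252),.016),("h",(440,273),.071),("ring",(231.5,365),.045),("ear1",(229,346),.006),("ear2",(246,387),.006)):
    print(nm,ray("top",np.array(u)*s,z))
for nm,u,z in(("f",(231,416),.016),("h",(417,280),.071),("ring",(314,521),.045),("ear1",(286,528),.006),("ear2",(346,545),.006)):
    print(nm,ray("side",np.array(u)*s,z))
E
```

```text
f [0.5882 0.2427 0.016 ]
h [ 0.5296 -0.0657  0.071 ]
ring [0.39   0.2771 0.045 ]
ear1 [0.4269 0.2923 0.006 ]
ear2 [0.3571 0.2617 0.006 ]
f [0.5879 0.2479 0.016 ]
h [ 0.527  -0.0575  0.071 ]
ring [0.3922 0.283  0.045 ]
ear1 [0.4263 0.3011 0.006 ]
ear2 [0.3596 0.2703 0.006 ]
```

View pics/c1.png

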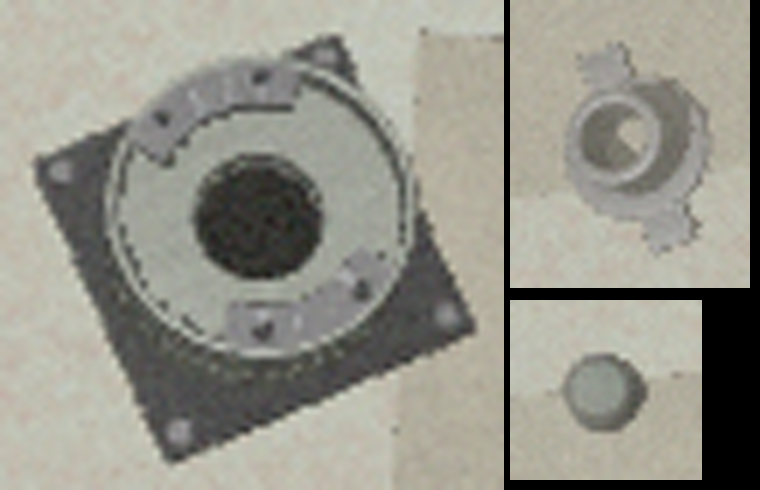

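The crop confirms the small puck, the largest barrel (hooks toward up-left and down-right, yaw about 24°) and the eared ring. Moving to above the filter.

Emit:
apply_moves(increments=[[[37,14,0],[0,0,0]],[[37,14,0],[0,0,0]],[[37,14,0],[0,0,0]],[[37,14,0],[0,0,0]],[[37,14,0],[0,0,0]],[[37,14,0],[0,0,0]],[[37,14,0],[0,0,0]],[[37,14,0],[0,0,0]],[[37,14,0],[0,0,0]],[[37,14,0],[0,0,0]],[[37,14,0],[0,0,0]],[[37,14,0],[0,0,0]]])

```text
t: 1.15
ee_pos: [0.59, 0.2412, 0.242]
tool_rot: [[0.918, -0.397, -0.001], [-0.397, -0.918, -0.0], [-0.0, 0.0, -1.0]]
contact_force: [0.2, 0.4, 0.1]
gripper_width: 0.998
grasp_force: 0.0
```

Emit:
apply_moves(increments=[[[0,0,30],[0,0,0]],[[0,0,30],[0,0,0]],[[0,0,30],[0,0,0]],[[0,0,10],[0,0,0]],[[0,0,0],[0,0,0]],[[0,0,0],[0,0,0]]])

```text
t: 1.65
ee_pos: [0.5895, 0.2431, 0.1428]
tool_rot: [[0.918, -0.397, 0.001], [-0.397, -0.918, -0.001], [0.001, 0.0, -1.0]]
contact_force: [-0.5, 0.1, -0.2]
gripper_width: 1.0
grasp_force: 0.0
```

```bash
python3 - <<'E'
from h import *
s=arm.read_state();print(s["ee_pos"],s["tool_rot"],s["gripper_width"])
im=arm.snapshot("wrist")[...,::-1]
cv2.imwrite("pics/w1.png",im)
g=cv2.cvtColor(im,cv2.COLOR_BGR2HSV)
print(wray(s,(256,186),0.016))
E
```

```text
[0.5895 0.2431 0.1428] [[ 0.9179 -0.3968  0.0006]
 [-0.3968 -0.9179 -0.0006]
 [ 0.0008  0.0003 -1.    ]] 1.0004708667075652
[0.5854 0.2432 0.016 ]
```

View pics/w1.png

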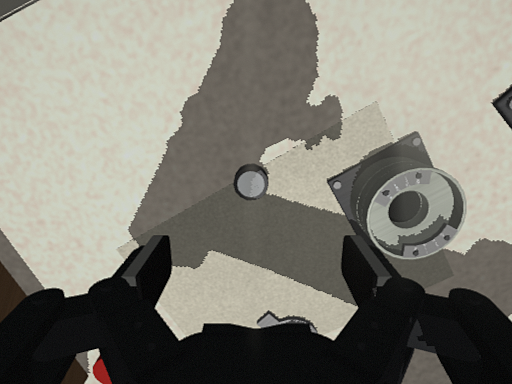

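The puck is at (251,182), about 3 mm off the tool in −y. Going down to grasp.

Emit:
apply_moves(increments=[[[0,-3,30],[0,0,0]],[[0,0,30],[0,0,0]],[[0,0,30],[0,0,0]],[[0,0,20],[0,0,0]],[[0,0,12],[0,0,0]],[[0,0,6],[0,0,0]],[[0,0,0],[0,0,0]],[[0,0,0],[0,0,0]]])

```text
t: 2.37
ee_pos: [0.5914, 0.2465, 0.0161]
tool_rot: [[0.918, -0.397, 0.003], [-0.397, -0.918, 0.002], [0.002, -0.003, -1.0]]
contact_force: [-0.0, 0.4, -0.2]
gripper_width: 1.0
grasp_force: 0.0
```

Emit:
apply_moves(increments=[[[0,0,0],[0,0,0]],[[0,0,0],[0,0,0]],[[0,0,0],[0,0,0]],[[0,0,0],[0,0,0]],[[0,0,0],[0,0,0]],[[0,0,0],[0,0,0]],[[0,0,0],[0,0,0]],[[0,0,0],[0,0,0]]], claw=1, force=30)

```text
t: 3.03
ee_pos: [0.5907, 0.2459, 0.0152]
tool_rot: [[0.918, -0.397, 0.001], [-0.397, -0.918, 0.001], [0.001, -0.001, -1.0]]
contact_force: [-1.1, 0.5, 5.7]
gripper_width: 0.369
grasp_force: 29.8
```

Emit:
apply_moves(increments=[[[0,0,-15],[0,0,0]],[[0,0,-30],[0,0,0]],[[0,0,-35],[0,0,0]],[[0,0,-35],[0,0,0]],[[0,15,-20],[0,0,0]],[[8,35,0],[0,0,0]],[[8,35,0],[0,0,0]],[[8,35,0],[0,0,0]],[[8,35,0],[0,0,0]],[[8,35,0],[0,0,0]],[[8,35,0],[0,0,0]],[[8,35,0],[0,0,0]]])

```text
t: 4.03
ee_pos: [0.5372, -0.0168, 0.1488]
tool_rot: [[0.918, -0.397, -0.001], [-0.397, -0.918, 0.0], [-0.001, 0.0, -1.0]]
contact_force: [0.1, -0.5, -1.1]
gripper_width: 0.371
grasp_force: 29.9
```

Emit:
apply_moves(increments=[[[8,35,0],[0,0,0]],[[0,12,0],[0,0,0]],[[0,0,0],[0,0,0]],[[0,0,0],[0,0,0]],[[0,0,0],[0,0,0]]])

```text
t: 4.45
ee_pos: [0.5272, -0.0609, 0.1491]
tool_rot: [[0.918, -0.397, 0.0], [-0.397, -0.918, 0.0], [-0.0, -0.0, -1.0]]
contact_force: [-0.7, 0.0, -1.1]
gripper_width: 0.37
grasp_force: 29.9
```

```bash
python3 - <<'E'
from h import *
s=arm.read_state();print(s["ee_pos"],s["tool_rot"],s["gripper_width"])
im=arm.snapshot("wrist")[...,::-1]
cv2.imwrite("pics/w2.png",cv2.resize(np.clip(im*1.5,0,255).astype(np.uint8),(768,576),interpolation=cv2.INTER_CUBIC))
E
```

```text
[ 0.5272 -0.0609  0.1491] [[ 0.9178 -0.397   0.    ]
 [-0.397  -0.9178  0.0001]
 [-0.     -0.0001 -1.    ]] 0.36998028707769665
```

View pics/w2.png

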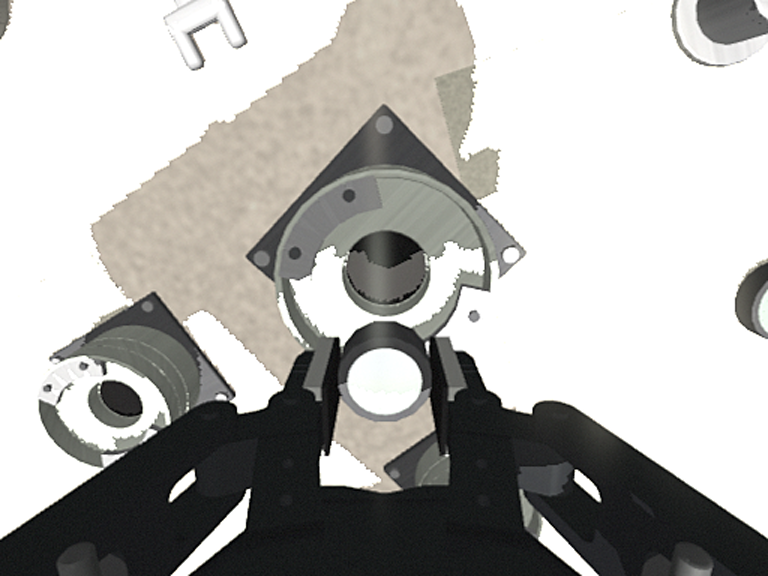

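The puck hangs level in the fingers. The well is centred near (385,273) in the enlarged view, and the plate corners are at (384,105), (247,257) and (525,253).

```bash
python3 - <<'E'
from h import *
s=arm.read_state()
w=lambda u,z:wray(s,(np.array(u)+.5)/1.5-.5,z)
e=s["ee_pos"];R=s["tool_rot"]
for l,a,b,z in(("well",(342,273),(428,273),.053),("welltb",(385,230),(385,316),.053),("rim",(277,275),(492,275),.071)):
    A,B=w(a,z),w(b,z);m=(A+B)/2;print(l,m,np.linalg.norm(A-B),"tool mm",R.T@(m-e)*1e3)
for z in(.006,.010,.014):
    T,L,Q=w((384,105),z),w((247,257),z),w((525,253),z)
    print(z,(L+Q)/2,np.linalg.norm(L-Q),np.linalg.norm(T-L),np.degrees([np.arctan2(*(v)[1::-1]) for v in(T-L,T-Q,L-Q)]))
for q in((349,195),(294,253)): print(w(q,.071))
A=w((380,290),.142) 
# held filter top edge: left/right
P,Q=w((339,372),.149),w((430,372),.149);print("filter?",R.T@((P+Q)/2-e)*1e3,np.linalg.norm(P-Q))
# top cam
for u in((105,208),(413,208),(259,58),(259,358)):
    uu=(np.array(u)+.5)/7-.5+[245,145];print(ray("top",uu,.071))
E
```

```text
well [ 0.5347 -0.0659  0.053 ] 0.046893488657445574 tool mm [ 8.9086  1.9092 96.16  ]
welltb [ 0.5341 -0.0656  0.053 ] 0.04880222067909965 tool mm [ 8.1888  1.9063 96.1599]
rim [ 0.5386 -0.0672  0.071 ] 0.10813719426713157 tool mm [12.9986  1.6223 78.1602]
0.006 [ 0.5333 -0.066   0.006 ] 0.1805853159831653 0.12817516563400524 [-67.4169  22.2328  67.4485]
0.01 [ 0.5342 -0.0664  0.01  ] 0.1779611355580854 0.12631258473252432 [-67.4169  22.2328  67.4485]
0.014 [ 0.5351 -0.0667  0.014 ] 0.1753369551330055 0.12445000383104345 [-67.4169  22.2328  67.4485]
[ 0.5818 -0.0674  0.071 ]
[ 0.5668 -0.0306  0.071 ]
filter? [1.4059 1.4774 0.1597] 0.03084630849516357
[ 0.5321 -0.0096  0.071 ]
[ 0.5294 -0.1217  0.071 ]
[ 0.5876 -0.0676  0.071 ]
[ 0.475  -0.0637  0.071 ]
```

Emit:
apply_moves(increments=[[[7,1.5,15],[0,0,0]],[[0,0,20],[0,0,0]],[[0,0,15],[0,0,0]],[[0,0,8],[0,0,0]],[[0,0,0],[0,0,0]],[[0,0,0],[0,0,0]],[[0,0,0],[0,0,0]]])

```text
t: 5.08
ee_pos: [0.5337, -0.0652, 0.0922]
tool_rot: [[0.918, -0.396, 0.002], [-0.396, -0.918, -0.0], [0.002, -0.001, -1.0]]
contact_force: [0.7, 0.2, 0.5]
gripper_width: 0.374
grasp_force: 29.9
```

Emit:
apply_moves(increments=[[[0,0,0],[0,0,0]],[[0,0,0],[0,0,0]],[[0,0,0],[0,0,0]],[[0,0,0],[0,0,0]],[[0,0,0],[0,0,0]],[[0,0,0],[0,0,0]]], claw=-1)

```text
t: 5.58
ee_pos: [0.5328, -0.0657, 0.0915]
tool_rot: [[0.918, -0.398, 0.0], [-0.398, -0.918, 0.0], [0.0, -0.0, -1.0]]
contact_force: [0.1, -0.1, -0.1]
gripper_width: 0.999
grasp_force: 0.0
```

Emit:
apply_moves(increments=[[[0,0,-30],[0,0,0]],[[0,0,-30],[0,0,0]],[[0,0,-20],[0,0,0]],[[0,0,0],[0,0,0]],[[0,0,0],[0,0,0]],[[0,0,0],[0,0,0]]])

```text
t: 6.08
ee_pos: [0.5321, -0.0657, 0.1707]
tool_rot: [[0.917, -0.398, -0.001], [-0.398, -0.917, 0.0], [-0.001, 0.0, -1.0]]
contact_force: [0.7, -0.1, -0.4]
gripper_width: 1.004
grasp_force: 0.0
```

```bash
python3 - <<'E'
from h import *
s=arm.read_state();print(s["ee_pos"],s["gripper_width"])
im=arm.snapshot("wrist")[...,::-1]
cv2.imwrite("pics/w3.png",cv2.resize(np.clip(im[60:330,80:440]*1.5,0,255).astype(np.uint8),(720,540),interpolation=cv2.INTER_CUBIC))
E
```

```text
[ 0.5321 -0.0657  0.1707] 1.0041913847592903
```

View pics/w3.png

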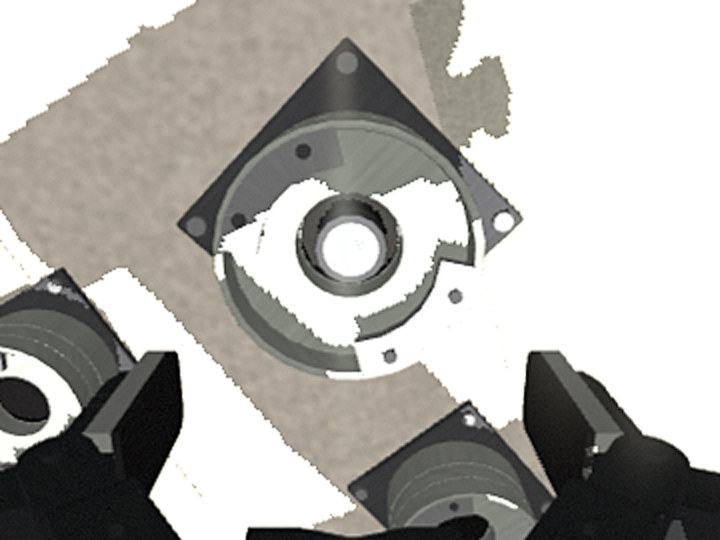

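The filter lies flat and centred in the well: puck at (352,247), well at (350,245). On to the ring.

Emit:
apply_moves(increments=[[[-26.7,-26.1,0],[0,0,0]],[[-26.7,-26.1,0],[0,0,0]],[[-26.7,-26.1,0],[0,0,0]],[[-26.7,-26.1,0],[0,0,0]],[[-26.7,-26.1,0],[0,0,0]],[[-26.7,-26.1,0],[0,0,0]],[[-26.7,-26.1,0],[0,0,0]],[[-26.7,-26.1,0],[0,0,0]],[[-26.7,-26.1,0],[0,0,0]],[[-26.7,-26.1,0],[0,0,0]],[[0,0,0],[0,0,0]],[[0,0,0],[0,0,0]]])

```text
t: 7.13
ee_pos: [0.3903, 0.281, 0.1701]
tool_rot: [[0.919, -0.394, -0.002], [-0.394, -0.919, -0.002], [-0.001, 0.003, -1.0]]
contact_force: [0.3, -0.5, -0.6]
gripper_width: 1.0
grasp_force: 0.0
```

```bash
python3 - <<'E'
from h import *
s=arm.read_state();print(s["ee_pos"],s["tool_rot"],s["joint_pos"])
im=arm.snapshot("wrist")[...,::-1]
cv2.imwrite("pics/w4.png",cv2.resize(np.clip(im[90:290,130:380]*1.2,0,255).astype(np.uint8),(750,600),interpolation=cv2.INTER_CUBIC))
# housing from pic w3
s3=dict(s);s3["ee_pos"]=np.array([.5321,-.0657,.1707]);s3["tool_rot"]=np.array([[.917,-.398,-.001],[-.398,-.917,0],[-.001,0,-1]])
w=lambda u,z:wray(s3,(np.array(u)+.5)/2-.5+[80,60],z)
print("well",(w((297,245),.053)+w((402,245),.053)+w((350,193),.053)+w((350,297),.053))/4)
S=[w(u,.071) for u in((303,152),(238,220),(455,296),(390,356))]
d=S[0]+S[1]-S[2]-S[3];print("screws",sum(S)/4,np.degrees(np.arctan2(d[1],d[0])))
print("rim",(w((214,246),.071)+w((487,246),.071))/2,(w((350,112),.071)+w((350,379),.071))/2)
E
```

```text
[0.3903 0.281  0.1701] [[ 0.919  -0.3942 -0.0017]
 [-0.3942 -0.919  -0.0022]
 [-0.0007  0.0026 -1.    ]] [ 0.9626  0.2127 -0.4395 -0.0002 -0.9214  0.2031]
well [ 0.5337 -0.0668  0.053 ]
screws [ 0.5333 -0.0662  0.071 ] 22.476367025463716
rim [ 0.5382 -0.0692  0.071 ] [ 0.5349 -0.0674  0.071 ]
```

View pics/w4.png

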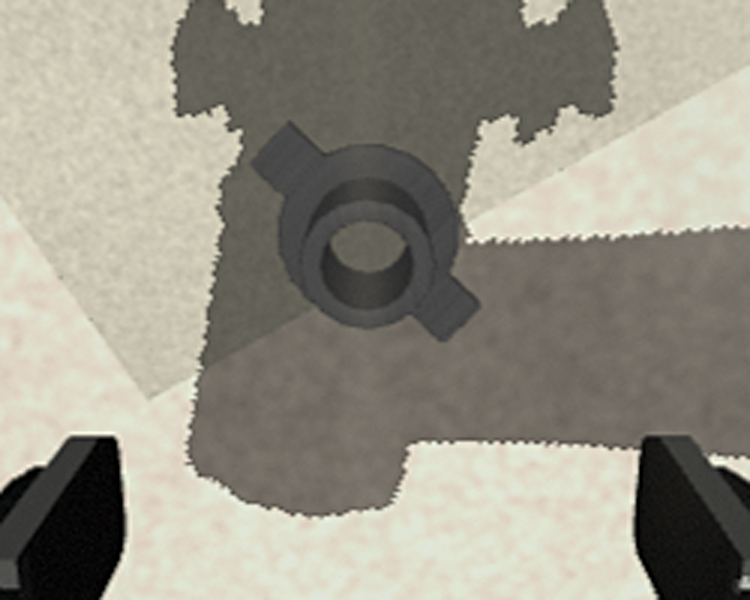

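The ring stands upright: tube top centre at about (367,257), ear tips at (270,141) and (462,323).

```bash
python3 - <<'E'
from h import *
s=arm.read_state();e=s["ee_pos"];R=s["tool_rot"]
w=lambda u,z:wray(s,(np.array(u)+.5)/3-.5+[130,90],z)
c=[("tube",w((367,257),.045)),("fl",(w((278,235),.006)+w((460,235),.006)+w((369,143),.006)+w((369,327),.006))/4)]
a,b=w((270,141),.006),w((462,323),.006);c.append(("ears",(a+b)/2))
for n,p in c: print(n,p,R.T@(p-e)*1e3)
print(np.linalg.norm(a-b),np.degrees(np.arctan2(*(a-b)[1::-1])), np.linalg.norm(w((301,257),.045)-w((433,257),.045)))
E
```

```text
tube [0.3976 0.2788 0.045 ] [  6.8515  -2.1322 125.0623]
fl [0.3948 0.2796 0.006 ] [  4.0726  -1.913  164.0654]
ears [0.3954 0.2794 0.006 ] [  4.6402  -1.9158 164.065 ]
0.09317265656844476 22.3325314537916 0.04027192172521152
```

Emit:
apply_moves(increments=[[[5,-2,25],[0,0,0]],[[0,0,30],[0,0,0]],[[0,0,30],[0,0,0]],[[0,0,25],[0,0,0]],[[0,0,16],[0,0,0]],[[0,0,10],[0,0,0]],[[0,0,0],[0,0,0]],[[0,0,0],[0,0,0]]])

```text
t: 7.85
ee_pos: [0.3971, 0.2782, 0.0347]
tool_rot: [[0.917, -0.399, -0.001], [-0.399, -0.917, -0.002], [-0.0, 0.002, -1.0]]
contact_force: [-0.6, -0.5, 0.8]
gripper_width: 1.003
grasp_force: 0.0
```

Emit:
apply_moves(increments=[[[0,0,0],[0,0,0]],[[0,0,0],[0,0,0]],[[0,0,0],[0,0,0]],[[0,0,0],[0,0,0]],[[0,0,0],[0,0,0]],[[0,0,0],[0,0,0]],[[0,0,0],[0,0,0]],[[0,0,0],[0,0,0]]], claw=1, force=50)

```text
t: 8.52
ee_pos: [0.3975, 0.2804, 0.0366]
tool_rot: [[0.918, -0.397, 0.002], [-0.397, -0.918, 0.002], [0.001, -0.002, -1.0]]
contact_force: [-0.5, -1.6, 5.1]
gripper_width: 0.467
grasp_force: 50.1
```

Emit:
apply_moves(increments=[[[0,0,-15],[0,0,0]],[[0,0,-35],[0,0,0]],[[0,0,-40],[0,0,0]],[[0,0,-35],[0,0,0]],[[0,0,-10],[0,0,0]],[[26.3,26.5,0],[0,0,0]],[[26.3,26.5,0],[0,0,0]],[[26.3,26.5,0],[0,0,0]],[[26.3,26.5,0],[0,0,0]],[[26.3,26.5,0],[0,0,0]],[[26.3,26.5,0],[0,0,0]],[[26.3,26.5,0],[0,0,0]]])

```text
t: 9.52
ee_pos: [0.492, 0.0346, 0.1706]
tool_rot: [[0.918, -0.397, 0.0], [-0.397, -0.918, 0.0], [-0.0, -0.0, -1.0]]
contact_force: [0.8, 0.7, -0.9]
gripper_width: 0.474
grasp_force: 51.0
```

Emit:
apply_moves(increments=[[[26.3,26.5,0],[0,0,0]],[[26.3,26.5,0],[0,0,0]],[[26.3,26.5,0],[0,0,0]],[[0,0,0],[0,0,7]],[[0,0,0],[0,0,7]],[[0,0,0],[0,0,7]],[[0,0,0],[0,0,7]],[[0,0,0],[0,0,7]],[[0,0,0],[0,0,7]],[[0,0,0],[0,0,7]],[[0,0,0],[0,0,7]],[[0,0,0],[0,0,7]]])

```text
t: 10.52
ee_pos: [0.5323, -0.0679, 0.1703]
tool_rot: [[0.056, -0.998, -0.001], [-0.998, -0.056, 0.0], [-0.0, 0.001, -1.0]]
contact_force: [0.2, -0.0, -2.0]
gripper_width: 0.466
grasp_force: 51.1
```

Emit:
apply_moves(increments=[[[0,0,0],[0,0,7]],[[0,0,0],[0,0,7]],[[0,0,0],[0,0,7]],[[0,0,0],[0,0,6]],[[0,0,0],[0,0,0]],[[0,0,0],[0,0,0]],[[0,0,0],[0,0,0]]])

```text
t: 11.1
ee_pos: [0.5326, -0.0679, 0.1703]
tool_rot: [[-0.395, -0.919, -0.0], [-0.919, 0.395, 0.0], [-0.0, 0.0, -1.0]]
contact_force: [1.0, 0.7, -1.9]
gripper_width: 0.475
grasp_force: 51.1
```

```bash
python3 - <<'E'
from h import *
s=arm.read_state();e=s["ee_pos"];R=s["tool_rot"];print(e,R,s["gripper_width"],s["joint_pos"])
print("yaw",np.degrees(np.arctan2(R[1,0],R[0,0])),"to go",R.T@(np.array([.5335,-.0665,.09])-e)*1e3)
im=arm.snapshot("wrist")[...,::-1]
cv2.imwrite("pics/w5.png",cv2.resize(np.clip(im[60:330,80:440]*1.4,0,255).astype(np.uint8),(720,540),interpolation=cv2.INTER_CUBIC))
E
```

```text
[ 0.5326 -0.0679  0.1703] [[-0.3954 -0.9185 -0.0001]
 [-0.9185  0.3954  0.0001]
 [-0.0001  0.0002 -1.    ]] 0.47492902832485023 [ 0.1754  0.3017 -0.312  -0.0002 -0.9572 -0.5817]
yaw -113.2901371417391 to go [-1.5862 -0.2649 80.3328]
```

View pics/w5.png

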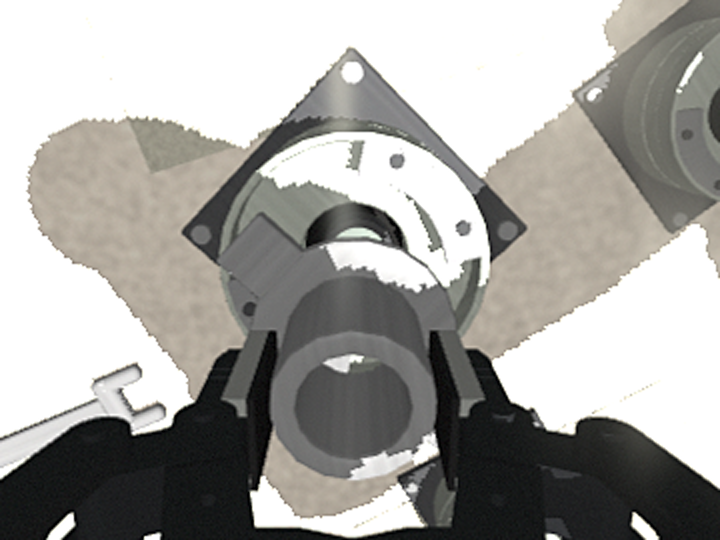

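The ring is held upright with an ear pointing into a gap (265,250), between the hooks. Lowering it.

Emit:
apply_moves(increments=[[[-1,0,15],[0,0,0]],[[0,0,15],[0,0,0]],[[0,0,10],[0,0,0]],[[0,0,7],[0,0,0]],[[0,0,6],[0,0,0]],[[0,0,6],[0,0,0]],[[0,0,6],[0,0,0]],[[0,0,0],[0,0,0]],[[0,0,0],[0,0,0]]])

```text
t: 11.9
ee_pos: [0.5333, -0.0671, 0.1052]
tool_rot: [[-0.397, -0.918, -0.0], [-0.918, 0.397, -0.0], [0.0, 0.0, -1.0]]
contact_force: [1.0, 1.3, -1.2]
gripper_width: 0.474
grasp_force: 51.2
```

Emit:
apply_moves(increments=[[[0,0,4],[0,0,0]],[[0,0,4],[0,0,0]],[[0,0,3],[0,0,0]],[[0,0,2],[0,0,0]],[[0,0,0],[0,0,0]],[[0,0,0],[0,0,0]],[[0,0,0],[0,0,0]]])

```text
t: 12.48
ee_pos: [0.5334, -0.067, 0.0924]
tool_rot: [[-0.397, -0.918, 0.0], [-0.918, 0.397, -0.0], [-0.0, -0.0, -1.0]]
contact_force: [-0.2, -0.2, -1.1]
gripper_width: 0.469
grasp_force: 51.2
```

Emit:
apply_moves(increments=[[[0,0,1.5],[0,0,0]],[[0,0,0],[0,0,0]],[[0,0,0],[0,0,0]],[[0,0,0],[0,0,0]]])

```text
t: 12.82
ee_pos: [0.5333, -0.067, 0.0909]
tool_rot: [[-0.397, -0.918, 0.0], [-0.918, 0.397, -0.0], [-0.0, -0.0, -1.0]]
contact_force: [1.4, 0.2, -1.6]
gripper_width: 0.472
grasp_force: 51.2
```

Emit:
apply_moves(increments=[[[0,0,0],[0,0,-6]],[[0,0,0],[0,0,-6]],[[0,0,0],[0,0,-6]],[[0,0,0],[0,0,-6]],[[0,0,0],[0,0,-6]],[[0,0,0],[0,0,-6]],[[0,0,0],[0,0,0]],[[0,0,0],[0,0,0]]])

```text
t: 13.48
ee_pos: [0.5333, -0.067, 0.0909]
tool_rot: [[0.215, -0.977, 0.0], [-0.977, -0.215, 0.0], [0.0, -0.0, -1.0]]
contact_force: [-0.0, -0.4, -0.7]
gripper_width: 0.467
grasp_force: 51.2
```

No resistance. Finishing the turn.

Emit:
apply_moves(increments=[[[0,0,0],[0,0,-6]],[[0,0,0],[0,0,-6]],[[0,0,0],[0,0,-6]],[[0,0,0],[0,0,-6]],[[0,0,0],[0,0,-6]],[[0,0,0],[0,0,-6]],[[0,0,0],[0,0,-6]],[[0,0,0],[0,0,-6]],[[0,0,0],[0,0,-6]],[[0,0,0],[0,0,0]],[[0,0,0],[0,0,0]]])

```text
t: 14.4
ee_pos: [0.5333, -0.067, 0.0908]
tool_rot: [[0.916, -0.401, 0.0], [-0.401, -0.916, 0.0], [0.0, -0.0, -1.0]]
contact_force: [0.3, -0.0, -0.8]
gripper_width: 0.471
grasp_force: 51.2
```

Emit:
apply_moves(increments=[[[0,0,1],[0,0,0]],[[0,0,0.5],[0,0,0]],[[0,0,0],[0,0,0]],[[0,0,0],[0,0,0]]])

```text
t: 14.73
ee_pos: [0.5335, -0.0671, 0.0897]
tool_rot: [[0.917, -0.398, 0.001], [-0.398, -0.917, -0.0], [0.001, -0.0, -1.0]]
contact_force: [-1.3, -0.1, 2.8]
gripper_width: 0.465
grasp_force: 51.5
```

Light contact, so it is seated. Releasing and retreating.

Emit:
apply_moves(increments=[[[0,0,0],[0,0,0]],[[0,0,0],[0,0,0]],[[0,0,0],[0,0,0]],[[0,0,0],[0,0,0]],[[0,0,0],[0,0,0]],[[0,0,0],[0,0,0]]], claw=-1)

```text
t: 15.23
ee_pos: [0.5333, -0.067, 0.0893]
tool_rot: [[0.918, -0.398, -0.0], [-0.398, -0.918, -0.0], [-0.0, 0.0, -1.0]]
contact_force: [0.3, -0.2, -1.0]
gripper_width: 1.002
grasp_force: 0.0
```

Emit:
apply_moves(increments=[[[0,0,-20],[0,0,0]],[[0,0,-30],[0,0,0]],[[0,0,-30],[0,0,0]],[[0,0,-20],[0,0,0]],[[0,0,0],[0,0,0]],[[0,0,0],[0,0,0]],[[0,0,0],[0,0,0]]])

```text
t: 15.82
ee_pos: [0.5326, -0.067, 0.1886]
tool_rot: [[0.917, -0.398, -0.001], [-0.398, -0.917, 0.0], [-0.001, 0.0, -1.0]]
contact_force: [0.2, 0.3, 0.3]
gripper_width: 1.001
grasp_force: 0.0
```

```bash
python3 - <<'E'
from h import *
im=arm.snapshot("wrist")[...,::-1]
cv2.imwrite("pics/w6.png",cv2.resize(im[70:270,140:390],(750,600),interpolation=cv2.INTER_CUBIC))
E
```

```text
(no output)
```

View pics/w6.png

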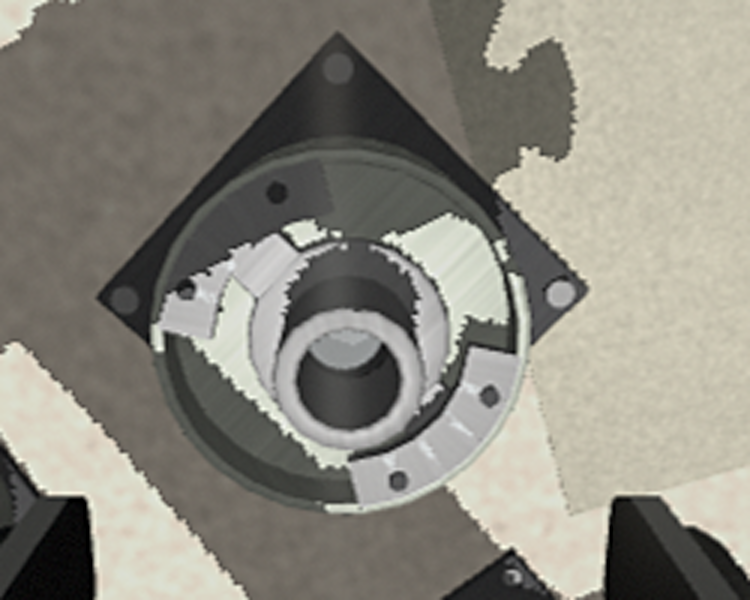

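The ring lies flat. One ear runs under the middle of the upper-left hook (270,260), and the other is hidden under the opposite hook. The glass filter shows through the tube at (340,350).

```bash
python3 -c "
from bench import arm
print(arm.hand_in())"
```

```text
the job is handed in; nothing more can be done
None
```

I dropped the filter flat into the well and locked the eared ring under both hooks with a quarter turn; the job was handed in at about 16 s, and the hand-in call returned no verdict.

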